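Roll down the edge capping of a bending board

ROBOT

A 7-joint arm with a two-finger parallel gripper is mounted at the origin on the work surface. World frame = base frame: x ahead of the robot, y to its left, z up, the work surface at z = 0. Lengths are in m, angles in rad, forces in N, time in s.
With the tool pointing down it reaches from about 0.425 to 0.875 m from the base axis. Payload 4.7 kg.
Tool frame: the origin (TCP) lies midway between the tips of the shut fingers; the grasp point (between the pads) lies 19 mm behind it; z points along the fingers, y is the direction in which the jaws open and shut (so a half turn about z gives the same grasp; the last joint's range is limited). The gripper opens to 87 mm and grips with 3 to 60 N. Pads are 19 mm wide; open, the fingers measure 117 mm over their backs; the gripper's body (75 mm by 190 mm) begins 51 mm behind the grasp point.
Start: joints at [-1.185, 0.321, -0.07, 1.45, 0.023, 1.371, -0.057], TCP at [0.236, 0.606, 0.223] pointing down, gripper open.
Joint ranges: [-2.86, 2.86], [-0.3, 2.09], [-1.38, 1.24], [0.06, 2.45], [-1.56, 4.7], [0.09, 2.05], [-2.69, 2.69]. Speed limits (rad/s): [2.57, 2.57, 3.14, 3.14, 3.14, 3.14, 3.14].

INTERFACE

Orientations are given as a rotation vector (axis times angle).
In Python, from bench import get_state, eyes, job gives the robot as it stands. The module is installed in compiled form; this text tells all that it offers.
- The arm moves only by the shell command python3 -m jog 'ROWS' [FORCE]. ROWS is JSON, a list that holds one entry, the list of rows, each a list of 5 numbers: the opening, from 0 (shut) to 1 (fully open), then the shift along the tool's x, y, z in units of 40 mm (1.0 is 40 mm), then the turn about the tool's z in units of 5 degrees (1.0 is 5 degrees). In form: [[[jaw, dx, dy, dz, turn], ...]]. A call has 1 to 10 rows; each row shifts and turns the commanded pose from where the row before left it, along the tool's axes as they then stand; what a row does not reach is not made up. A row lasts 1/8 s, in which the tool goes at most 62.5 mm and 10.7 degrees, less where a joint would pass 70% of its speed; a pose out of reach is approached as far as the arm can. A call is refused whole if a number of a shift passes 1 or a number of a turn 1, either way. A call with a gripper value outside its range is refused whole. The fingers move at their own pace and stop on an object; FORCE is the grip in N (left out, the last holds). Time passes only in rows, so rows that do not move let the fingers close. It gives the time, the measured TCP pose, the force and the opening at its end, in the units of the state.
- get_state(): the state, without advancing time (a new reading comes with each control period).
- eyes.get_image(name): name is "scene" or "side" or "wrist"; returns (picture, depth): 480x640x3 uint8, red, green, blue; 480x640 float32, m along the optical axis (not along the pixel's ray), 0 where there is no reading.
- eyes.camera_params(name): a dict with "camera_matrix" (3x3 intrinsics, pixels), "k1" (the pictures are not rectified: a ray, as slopes to the right and down, at radius r is drawn at 1 + k1 r^2 times it, then the intrinsics apply), "pose" (4x4, takes a point from camera to world coordinates); the wrist camera has in their place "mount" (4x4, takes a point from camera to tool coordinates, whose origin is the TCP and whose axes are the flange's). Camera axes: x right, y down, z forward; pixel columns grow to the right and rows downward; lengths in m; the calibration is good to about 2 mm. A picture is of the moment at which its call begins: read the wrist's pose just before it. camera_params takes no time and is no camera call.
- job.close_job(): hands the job in, once; it reports no verdict.
The state is a dict: "time": time; "joint_positions": joint angles; "qd": joint speeds; "joint_torque": joint torques, N m; "position": TCP position; "tool_rot": TCP orientation; "ft_force": force on the tool from outside, world axes, zero at the start; "torque": the same for the moment, N m; "grip_width": opening from 0.0 (shut) to 1.0 (fully open).
Only numpy, scipy, OpenCV 4.12 (cv2) and the standard library are available. Lean on these libraries where they do the work, as an engineer would, in place of code of your own. Each camera call takes 0.05 s, during which the arm holds its last target. There are 200 camera calls.

TASK

Take the hand roller from its steel rest and roll its wheel firmly along the aluminium edge strip of the bending board until all five sections are seated fully home; press with the roller only, not with the gripper. Then lay the roller back in its rest, its grip bar down in both forks before you let go, and leave the other things on the bench where they are.

Things in the scene. Friction and masses are not known exactly. Their poses are not given: they have to be found in the camera images.
- board: Wooden bending board fixed to the bench: 110 mm (its x) by 230 mm (its y), top 45 mm above the bench. Origin: centre of its underside; z up. Bending pins stand 24 mm above its top near the +x edge. An aluminium edge capping strip runs along its -x edge (the one toward the robot).
- strip_left (a point): Centre of the top face of the strip's end section on the +y end of the board, at the height this face has when fully seated: 48 mm above the bench (3 mm above the wood), 43 mm from the board's centre line.
- strip_right (a point): The same point of the end section on the -y end, 148 mm from strip_left. The whole strip is 184 mm long and 24 mm wide, five equal sections in a row, each 36 mm long with 1 mm gaps; all stand 4 to 6 mm too high at the start.
- section1 (a joint): How far section 1 of the strip (1 at strip_left ... 5 at strip_right, 37 mm apart) has been pressed straight down, in m: 0 = 6 mm too high, 0.006 = fully seated against its stop. Stiff: it takes about 8 N to move it, and it stays where it is left.
- section2 (a joint): How far section 2 of the strip (1 at strip_left ... 5 at strip_right, 37 mm apart) has been pressed straight down, in m: 0 = 6 mm too high, 0.006 = fully seated against its stop. Stiff: it takes about 8 N to move it, and it stays where it is left.
- section3 (a joint): How far section 3 of the strip (1 at strip_left ... 5 at strip_right, 37 mm apart) has been pressed straight down, in m: 0 = 6 mm too high, 0.006 = fully seated against its stop. Stiff: it takes about 8 N to move it, and it stays where it is left.
- section4 (a joint): How far section 4 of the strip (1 at strip_left ... 5 at strip_right, 37 mm apart) has been pressed straight down, in m: 0 = 6 mm too high, 0.006 = fully seated against its stop. Stiff: it takes about 8 N to move it, and it stays where it is left.
- section5 (a joint): How far section 5 of the strip (1 at strip_left ... 5 at strip_right, 37 mm apart) has been pressed straight down, in m: 0 = 6 mm too high, 0.006 = fully seated against its stop. Stiff: it takes about 8 N to move it, and it stays where it is left.
- roller: Sprung hand roller, 0.4 kg: plain wooden grip bar 130 mm long (its y) x 26 wide (its x) x 28 high; under its middle a steel fork with a dark rubber wheel, 44 mm diameter, 26 wide, axle along x, so it rolls along its y (the bar's length). Origin: lowest point of the wheel, spring extended; z up to the bar. The fork springs up toward the bar by at most 12 mm, 2.5 N per mm.
- roller_grip (a point): Centre of the roller's grip bar, 84 mm above the roller's origin: the place to grasp, across the 26 mm width. The bar's underside is 70 mm above the roller's origin, the fork's top 51 mm (up to 63 mm sprung in).
- wheel (a joint): Turn of the roller's wheel about its axle, rad, 0 at the start, grows or falls as it rolls (22 mm of travel per rad); turns freely.
- rest: Dark steel rest fixed to the bench, base 80 mm (its x) by 150 (its y). Two posts, 48 mm either side of the middle along y, 8 mm thick along y, each end in a shallow fork: floor at 80 mm height, ears flared from about 30 mm apart to 45 mm at 97 mm height. The roller's bar lies along y in both forks, its wheel hanging between the posts. Origin: centre of the underside.
- rest_seat (a point): Point of the rest, 94 mm above the bench, where roller_grip lies when the roller is properly in the rest.
- block: Bystander: plain steel block, 26 x 65 x 22 mm, lying on the bending board beside the pins, its near side at least 15 mm from the strip. Origin: centre of its underside.
- bell: Bystander: brass horn bell standing mouth down, 112 mm across, 150 mm tall. Origin: centre of its underside.
- spool: Bystander: metal spool, 72 mm across, 50 mm tall, standing on end. Origin: centre of its underside.
- mallet: Bystander: hammer lying on the bench. Origin: on the tool, near the bench.
- tin: Bystander: jar with a paper label, 60 mm across, 85 mm tall. Origin: centre of its underside.
- cup: Bystander: black open cup, 70 mm across, 70 mm tall. Origin: centre of its underside.
- spanner: Bystander: spanner lying on the bench. Origin: on the tool, near the bench.
Not all that is in view belongs to the job. There is more than one size of the roller; the one meant has the size given above.

How it is judged:
On the way, in this order (a step that is already met when the one before it is completed fails the run):
1. the roller is lifted out of its rest (z of roller_grip in the frame of rest_seat above 0.03 m), for 0.1 s.
2. the wheel rolls under pressure on the strip (turned by more than 1.2 rad from the start, over 4 N on the board's strip) (contact force between roller and board above 4 N and (value of joint wheel above 1.2 rad or value of joint wheel below -1.2 rad)).
3. all five sections are pressed down to within 1 mm of fully home (value of joint each of section1, section2, section3, section4, section5 above 0.005 m), for 0.1 s.
4. the roller lies in its rest while still held (distance between roller_grip and rest_seat below 0.02 m and z of roller_grip in the frame of rest_seat below 0.006 m and angle between the y axis of roller and the y axis of rest, either way round below 0.15 rad and angle between roller's own z axis and vertical below 0.15 rad and contact force between the fingers and roller above 1 N).
At the end, for the whole second after the job is handed in: All five sections are within 1 mm of fully home, and the roller is at rest in its rest: grip bar centre within 20 mm of rest_seat and less than 6 mm above it, bar in line with the rest to 0.15 rad and upright to 0.15 rad (all of step 3 and distance between roller_grip and rest_seat below 0.02 m and z of roller_grip in the frame of rest_seat below 0.006 m and angle between the y axis of roller and the y axis of rest, either way round below 0.15 rad and angle between roller's own z axis and vertical below 0.15 rad and linear speed of roller below 0.03 m/s and angular speed of roller below 0.3 rad/s); the robot touches nothing.
It fails at once if the gripper or arm presses on the board or its strip (over 3 N) (contact force between any of the fingers, the arm and board above 3 N).
It fails at once if a bystander is moved by more than 30 mm (distance of any of block, bell, spool, mallet, tin, cup, spanner from where it was at the start of the episode above 0.03 m).
It also fails if it takes over 58 s, if anything falls off the work surface, if the arm or the gripper's body presses on something with over 40 N, if the wrist force passes 120 N, or if a joint passes its speed limit or range.

## Working session

There is one attempt and no reset: what is moved stays moved. The work goes in short steps, Python scripts to look and compute and a shell command to move; the robot and the scene stay as the last step left them, time stands still between calls to the robot, and variables do not carry over. Pictures are saved under pics/ and viewed, about 8 in all and at most 12, crops included, and the job is handed in when it is done.

```bash
mkdir -p pics; cat > h.py <<'E'
import numpy as np, cv2
from scipy.spatial.transform import Rotation as R
from bench import get_state, eyes, job
def cloud(name):
    s=get_state(); im,d=eyes.get_image(name); p=eyes.camera_params(name)
    K=np.array(p["camera_matrix"]); k1=p["k1"]
    if name=="wrist":
        T=np.eye(4);T[:3,:3]=R.from_rotvec(s["tool_rot"]).as_matrix();T[:3,3]=s["position"];T=T@np.array(p["mount"])
    else: T=np.array(p["pose"])
    v,u=np.mgrid[0:480,0:640].astype(float)
    x=(u-K[0,2])/K[0,0]; y=(v-K[1,2])/K[1,1]; a,b=x.copy(),y.copy()
    for _ in range(8):
        f=1+k1*(a*a+b*b); a=x/f;b=y/f
    P=np.stack([a*d,b*d,d],-1)@T[:3,:3].T+T[:3,3]
    P[d<=0]=np.nan
    return im,d,P,T
def save(im,n): cv2.imwrite("pics/"+n,im[:,:,::-1])
E
python3 - <<'E'
from h import *
s=get_state(); print({k:np.round(v,3) for k,v in s.items()})
for n in("scene","side","wrist"):
    im,d,P,T=cloud(n); save(im,n+"0.png"); np.savez("pics/"+n+"0.npz",im=im,P=P); print(n,T.round(3).tolist())
E
```

```text
{'time': np.float64(0.0), 'joint_positions': array([-1.185,  0.322, -0.07 ,  1.452,  0.023,  1.371, -0.057]), 'qd': array([-0.001,  0.001,  0.002, -0.   , -0.001, -0.002, -0.002]), 'joint_torque': array([ 0.0000e+00, -4.9128e+01, -4.0400e-01, -3.1252e+01, -6.4000e-02,
        4.4000e-02,  0.0000e+00]), 'position': array([0.236, 0.605, 0.221]), 'tool_rot': array([-5.810e-01, -3.087e+00,  3.000e-03]), 'ft_force': array([0.646, 0.206, 0.257]), 'torque': array([-0.026, -0.014, -0.053]), 'grip_width': np.float64(0.999)}
scene [[-0.657, 0.641, -0.397, 1.04], [0.754, 0.556, -0.349, 0.469], [-0.003, -0.529, -0.849, 1.199], [0.0, 0.0, 0.0, 1.0]]
side [[0.725, -0.517, 0.455, -0.002], [-0.689, -0.554, 0.468, -0.55], [0.011, -0.652, -0.758, 0.966], [0.0, 0.0, 0.0, 1.0]]
wrist [[0.363, 0.903, 0.23, 0.172], [0.932, -0.352, -0.091, 0.63], [-0.002, 0.247, -0.969, 0.384], [0.0, 0.0, 0.0, 1.0]]
```

View pics/scene0.png

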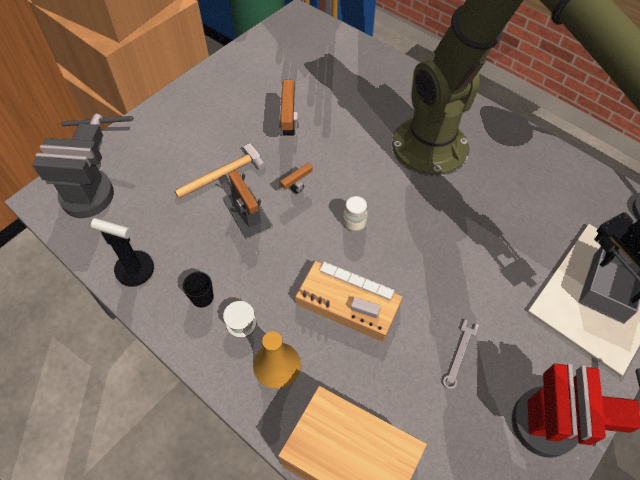

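View pics/side0.png

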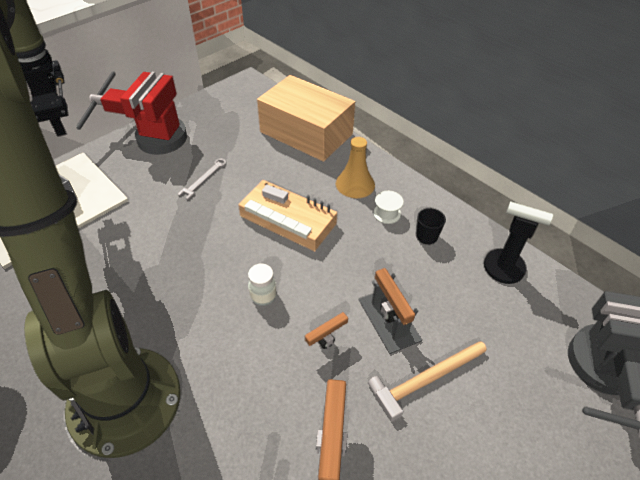

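Scene shows the rest with its roller at about (243,192), decoy rollers at (288,105) and (297,177), and the board at (350,298) with the white strip toward the robot. The tin at (355,212) and the mallet at (220,172) are nearby. Side shows the same roller at (395,295), the board at (288,215) and the tin at (262,283).

```bash
cat > m.py <<'E'
from h import *
def rect(p,n,t=''):
    r=cv2.minAreaRect((p[:,:2]*1000).astype(np.float32)); b=cv2.boxPoints(r)
    print(n,t,'n',len(p),'c',np.round(r[0],1),'size',np.round(r[1],1),'ang',round(r[2],1),'zmed',np.round(np.median(p[:,2])*1000,1))
for n in("scene","side"):
    f=np.load("pics/%s0.npz"%n); im,P=f["im"],f["P"]
    h=cv2.cvtColor(im,cv2.COLOR_RGB2HSV).astype(int); H,S,V=h[...,0],h[...,1],h[...,2]
    z=P[...,2]
    # rolling grip bars
    m=((H<14)&(S>130)&(V>70)&(P[...,1]<0.25)&(P[...,0]>.1)&(z>0.02)&(z<0.2))
    def comps(m,lab,mn):
        m=cv2.morphologyEx(m.astype(np.uint8),cv2.MORPH_OPEN,np.ones((2,2),np.uint8))
        k,l,st,c=cv2.connectedComponentsWithStats(m)
        for i in range(1,k):
            if st[i,4]<mn: continue
            p=P[l==i]; top=np.nanpercentile(p[:,2],95)
            rect(p[p[:,2]>top-0.006],n,lab+' px%s top%.3f'%(c[i].round(),top))
    comps(m,'bar',150)
    x,y=P[...,0],P[...,1]
    comps((S<50)&(V>150)&(z>.043)&(z<.062),'strip',40)
    comps((z>.040)&(z<.048)&(S>60)&(H<30),'wood',300)
    comps((z>.06)&(z<.2)&(S<90),'tallgrey',100)
E
python3 m.py
```

```text
scene bar px[16. 24.] top0.167 n 115 c [  515.  -1375.8] size [81.4 21.8] ang 1.3 zmed 170.9
scene bar px[288. 106.] top0.132 n 351 c [ 232.4 -344.6] size [167.8  30.2] ang 40.2 zmed 129.3
scene bar px[297. 176.] top0.076 n 150 c [ 381.9 -177.5] size [17.3 95.4] ang 81.3 zmed 73.8
scene bar px[245. 193.] top0.111 n 298 c [ 526.1 -228.3] size [122.5  25.1] ang 69.3 zmed 107.4
scene strip px[360. 219.] top0.058 n 33 c [373.2  28.5] size [14.6 41.7] ang 55.5 zmed 55.0
scene strip px[358. 281.] top0.056 n 604 c [514.6 135. ] size [ 27.7 178.6] ang 15.9 zmed 53.2
scene strip px[239. 316.] top0.054 n 536 c [764.  -14.1] size [67.6 67.8] ang 47.4 zmed 50.4
scene wood px[347. 300.] top0.049 n 1782 c [558.5 147.2] size [111.  225.8] ang 15.1 zmed 45.8
scene tallgrey px[ 75. 158.] top0.184 n 1118 c [ 777.2 -616.7] size [ 99.7 140.8] ang 36.0 zmed 181.9
scene tallgrey px[438. 144.] top0.081 n 41 c [46.3 42.8] size [14.8 62.3] ang 40.5 zmed 79.2
scene tallgrey px[357. 208.] top0.089 n 218 c [362.3   9.5] size [51.  47.4] ang 15.7 zmed 85.7
scene tallgrey px[118. 243.] top0.198 n 99 c [ 847.7 -32
[... 1456 characters left out ...]
 ang 46.7 zmed 130.4
side tallgrey px[145.  91.] top0.184 n 224 c [499.1 655.4] size [141.5  40.4] ang 34.2 zmed 181.9
side tallgrey px[275. 192.] top0.069 n 162 c [560.1 191.1] size [27.3 61.9] ang 22.6 zmed 66.7
side tallgrey px[522. 231.] top0.197 n 185 c [ 828.5 -335.8] size [13.4 87.9] ang 24.1 zmed 195.3
side tallgrey px[431. 220.] top0.071 n 105 c [ 776.6 -141.8] size [67.2 65.6] ang 16.3 zmed 68.5
side tallgrey px[261. 277.] top0.087 n 348 c [360.4   3. ] size [48.1 48.4] ang 52.7 zmed 84.6
side tallgrey px[620. 352.] top0.184 n 1076 c [ 753.1 -591.2] size [96.7 65.5] ang 31.9 zmed 182.6
side tallgrey px[112. 391.] top0.196 n 603 c [-16.7 -47.7] size [ 26.3 114.7] ang 68.9 zmed 194.9
```

```bash
python3 -m jog '[[[1,-1,0,0,0.7],[1,-1,0,0,0.7],[1,-1,0,0,0.7],[1,-1,0,0,0.7],[1,-1,0,0,0.7],[1,-1,0,0,0.7],[1,-1,0,0,0.7],[1,-1,0,0,0.7],[1,-1,0,0,0.7],[1,-1,0,0,0.7]]]' 50
python3 -m jog '[[[1,-1,0,0,0.7],[1,-1,0,0,0.7],[1,-1,0,0,0.7],[1,-1,0,0,0.7],[1,-1,0,0,0.7],[1,-1,0,0,0.7],[1,-1,0,0,0.7],[1,-1,0,0,0.7],[1,-1,0,0,0.7],[1,-1,0,0,0.7]]]'
```

```text
time: 1.4
position: [0.5511, 0.3672, 0.2221]
tool_rot: [-1.485, -2.768, 0.001]
ft_force: [-0.1, 0.5, -0.1]
grip_width: 1.001
time: 2.65
position: [0.6718, -0.0076, 0.2221]
tool_rot: [-2.248, -2.194, 0.001]
ft_force: [0.3, -0.5, 0.4]
grip_width: 1.003
```

```bash
python3 -m jog '[[[1,-0.9,-0.35,0,0.53],[1,-0.9,-0.35,0,0.53],[1,-0.9,-0.35,0,0.53],[1,-0.9,-0.35,0,0.53],[1,-0.9,-0.35,0,0.53],[1,-0.9,-0.35,0,0.53],[1,-0.85,-0.37,0,0.53],[1,0,0,0,0],[1,0,0,0,0]]]'
cat > w.py <<'E'
import sys
from h import *
s=get_state(); im,d,P,T=cloud("wrist"); save(im,sys.argv[1]+".png")
np.savez("pics/%s.npz"%sys.argv[1],im=im,P=P)
M=R.from_rotvec(s["tool_rot"]).as_matrix(); print('tcp',s["position"].round(4),'yawx',np.degrees(np.arctan2(M[1,0],M[0,0])).round(2),'tilt z',M[:,2].round(4))
h=cv2.cvtColor(im,cv2.COLOR_RGB2HSV).astype(int); z=P[...,2]
m=((h[...,0]<14)&(h[...,1]>110)&(z>.095)).astype(np.uint8)
k,l,st,c=cv2.connectedComponentsWithStats(m)
i=1+np.argmax(st[1:,4]); p=P[l==i]; top=np.percentile(p[:,2],90); q=p[abs(p[:,2]-np.median(p[p[:,2]>top-.004][:,2]))<.003]
r=cv2.minAreaRect((q[:,:2]*1000).astype(np.float32)); print('bar',st[i],r,'z',np.median(q[:,2]))
E
python3 w.py w1
```

```text
time: 3.78
position: [0.5351, -0.2359, 0.2226]
tool_rot: [-2.571, -1.805, -0.002]
ft_force: [-0.3, 0.5, -0.5]
grip_width: 1.0
tcp [ 0.5351 -0.2359  0.2226] yawx 70.14 tilt z [ 7.e-04  1.e-03 -1.e+00]
bar [320 157   4  69 133] ((546.8164672851562, -205.10850524902344), (53.971580505371094, 2.3821964263916016), 70.31938934326172) z 0.10727944614501916
```

View pics/w1.png

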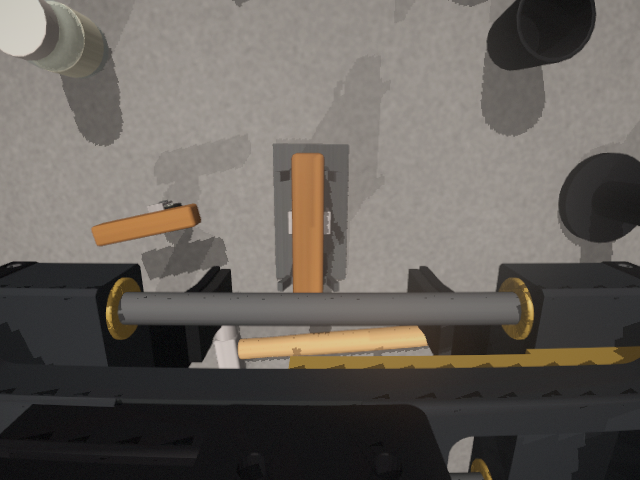

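Wrist view: the bar runs from (308,155) to (308,292), where the gripper hides its near end; it is parallel to the image columns and a little left of centre. The mallet handle is at (330,342), beyond the rest.

```bash
python3 - <<'E'
from h import *
f=np.load('pics/w1.npz'); im,P=f['im'],f['P']
h=cv2.cvtColor(im,cv2.COLOR_RGB2HSV).astype(int); z=P[...,2]
m=(h[...,1]>110)&(h[...,0]<16); m[:145]=0;m[292:]=0;m[:,:280]=0;m[:,340:]=0
p=P[m]; p=p[~np.isnan(p[:,0])]; print(len(p),np.percentile(p[:,2],[5,25,50,75,95]))
q=p[abs(p[:,2]-.108)<.005]; r=cv2.minAreaRect((q[:,:2]*1000).astype(np.float32)); print(r)
s=get_state(); M=R.from_rotvec(s["tool_rot"]).as_matrix()
L=(q-s["position"])@M; print('tool frame x,y ranges',np.percentile(L[:,0],[0.5,50,99.5]),np.percentile(L[:,1],[1,50,99]))
a=L[:,0]; A=[L[abs(a-t)<.01][:,1] for t in(.0,.03,.055)]; print([ (len(v),np.percentile(v,[2,98]).mean().round(4)) for v in A])
# ray version of top plane
g=(abs(P[...,2]-.075)<.02)&(h[...,1]<80); g[:150]=0;g[290:]=0;g[:,:270]=0;g[:,345:]=0
L=(P[g]-s["position"])@M; print('wheel/ears',L.mean(0))
E
```

```text
4274 [0.10668685 0.10793982 0.10850969 0.10904528 0.10974994]
((526.6849365234375, -226.8949737548828), (114.70616912841797, 25.649471282958984), 70.11861419677734)
tool frame x,y ranges [-0.05153414  0.00944238  0.062124  ] [-0.02337606 -0.0108738   0.00159011]
[(729, np.float64(-0.011)), (808, np.float64(-0.0107)), (719, np.float64(-0.0105))]
wheel/ears [-0.0079692  -0.00880587  0.14588648]
```

```bash
python3 -m jog '[[[1,-0.08,-0.27,0.4,0],[1,0,0,0.8,0],[1,0,0,0.8,0],[1,0,0,0.8,0],[1,0,0,0.6,0],[1,0,0,0.28,0],[1,0,0,0,0]]]'
python3 -m jog '[[[0,0,0,0,0],[0,0,0,0,0],[0,0,0,0,0],[0,0,0,0,0],[0,0,0,0,0],[0,0,0,0,0],[0,0,0,0,0],[0,0,0,0,0]]]' 50
```

```text
time: 4.7
position: [0.5239, -0.2348, 0.0748]
tool_rot: [-2.569, -1.806, 0.001]
ft_force: [0.2, -1.0, -0.3]
grip_width: 1.003
time: 5.7
position: [0.5241, -0.2356, 0.0754]
tool_rot: [2.571, 1.805, 0.001]
ft_force: [0.7, -1.0, -1.1]
grip_width: 0.294
```

```bash
python3 -m jog '[[[0,0,0,-0.2,0],[0,0,0,-0.4,0],[0,0,0,-0.6,0],[0,0,0,-0.6,0],[0,0,0,-0.6,0],[0,0,0,-0.5,0],[0,0,0,0,0],[0,0,0,0,0]]]'
python3 -m jog '[[[0,0.92,-0.1,0,-0.58],[0,0.92,-0.1,0,-0.58],[0,0.92,-0.1,0,-0.58],[0,0.92,-0.1,0,-0.58],[0,0.92,-0.1,0,-0.58],[0,0.92,-0.1,0,-0.58],[0,0.92,-0.1,0,-0.58],[0,0.92,-0.1,0,-0.58],[0,0.92,-0.1,0,-0.58],[0,0.92,-0.1,0,-0.58]]]'
python3 -m jog '[[[0,0.92,-0.1,0,-0.6],[0,0.92,-0.1,0,-0.6],[0,0,0,0,0],[0,0,0,0,0],[0,0,0,0,0]]]'
python3 - <<'E'
from h import *
s=get_state(); M=R.from_rotvec(s["tool_rot"]).as_matrix(); print(s["ft_force"],s["position"],np.degrees(np.arctan2(M[1,0],M[0,0])))
for n in("wrist","side"):
    im,d,P,T=cloud(n); np.savez("pics/%s2.npz"%n,im=im,P=P); save(im,n+"2.png")
E
```

```text
time: 6.7
position: [0.5233, -0.2353, 0.1908]
tool_rot: [-2.57, -1.805, 0.001]
ft_force: [-0.3, 0.4, -5.2]
grip_width: 0.29
time: 7.95
position: [0.5266, 0.1315, 0.1899]
tool_rot: [-2.035, -2.392, 0.003]
ft_force: [-0.3, 0.2, -4.0]
grip_width: 0.29
time: 8.57
position: [0.5064, 0.1999, 0.1909]
tool_rot: [1.912, 2.493, -0.002]
ft_force: [-0.4, -0.8, -3.7]
grip_width: 0.292
[-0.42145138 -0.76428313 -3.73787357] [0.50644181 0.19992632 0.19087166] 105.01318471566321
```

View pics/wrist2.png

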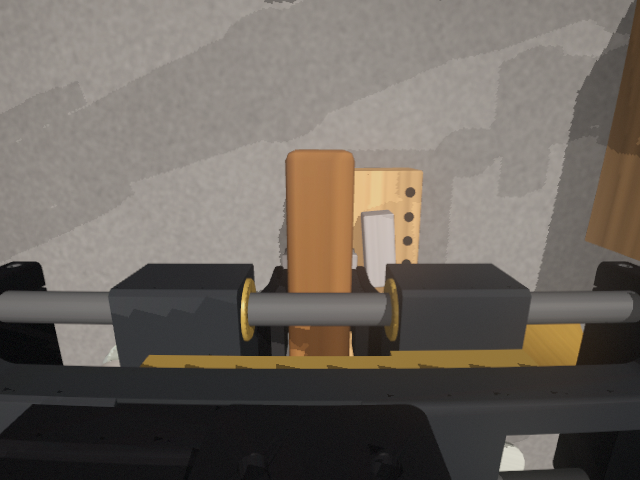

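View pics/side2.png

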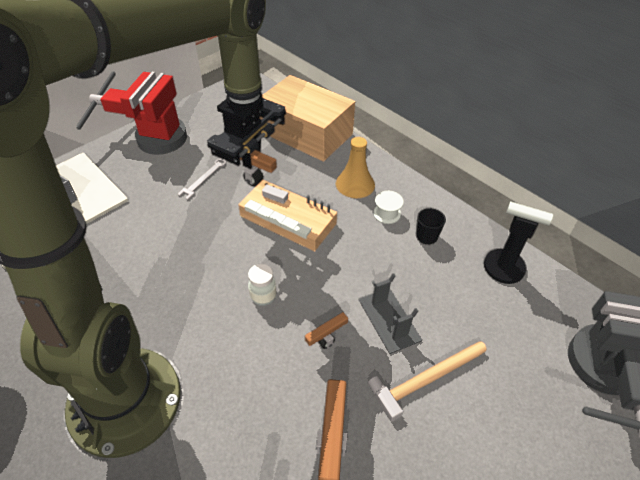

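Wrist: the roller is held straight at (320,250), with the board's wood right of it at (355-422, 170-265) and the strip hidden under the bar. Side: the rest's empty forks stand at (390,305), and the wheel is above the strip's left end at (253,180).

```bash
python3 - <<'E'
from h import *
f=np.load('pics/wrist2.npz'); im,P=f['im'],f['P']
s=get_state(); M=R.from_rotvec(s["tool_rot"]).as_matrix(); z=P[...,2]
w=(abs(z-.045)<.006); w[:, :350]=0; w[:165]=0; w[275:]=0; w[:,430:]=0
p=P[w]; print(w.sum(),np.median(p[:,2])); yw=np.radians(15.2); ex=np.array([np.cos(yw),np.sin(yw)]);ey=np.array([-ex[1],ex[0]])
a=p[:,:2]@ex; b=p[:,:2]@ey
xe=[np.percentile(a[abs(b-t)<.004],98) for t in np.quantile(b,[.2,.4,.6,.8])]; print('xedge',np.quantile(b,[.2,.4,.6,.8]).round(4),np.round(xe,4))
print('y end',np.percentile(b,99.5))
X,Y=max(xe)-.055,np.percentile(b,99.5)-.115
c=ex*X+ey*Y; print('board c',c,'strip left',c-.043*ex+.074*ey)
bar=(abs(z-(s["position"][2]+.033))<.006); bar[:150]=0;bar[265:]=0;bar[:,:280]=0;bar[:,360:]=0
L=(P[bar]-s["position"])@M; print('bar x max',np.percentile(L[:,0],99.5),'y',np.percentile(L[:,1],[1,99]))
f=np.load('pics/side2.npz'); im,P=f['im'],f['P']; h=cv2.cvtColor(im,cv2.COLOR_RGB2HSV).astype(int)
for n in('scene0','side0','side2'):
  f=np.load('pics/%s.npz'%n); im,P=f['im'],f['P']; h=cv2.cvtColor(im,cv2.COLOR_RGB2HSV).astype(int)
  z=P[...,2]; st=(z>.046)&(z<.06)&(h[...,1]<60)&(np.hypot(P[...,0]-.515,P[...,1]-.132)<.11)
  q=P[st]; a=q[:,:2]@ex; b=q[:,:2]@ey; k=np.abs(a-np.median(a))<.016; print(n,np.percentile(a[k],[1,50,99]),np.percentile(b[k],[1,50,99]))
print('tcp in board axes',s["position"][:2]@ex,s["position"][:2]@ey)
E
```

```text
4464 0.045747002610884296
xedge [0.0508 0.0744 0.0861 0.0975] [0.6294 0.629  0.6288 0.6285]
y end 0.10859109961324498
board c [0.55601118 0.14442366] strip left [0.49511347 0.20456075]
bar x max 0.0666346123931347 y [-0.01352988  0.01179682]
scene0 [0.51794192 0.53225205 0.54535298] [-0.09603273 -0.00550888  0.0833429 ]
side0 [0.5176009  0.53004122 0.54548556] [-0.09939354 -0.01202691  0.08161386]
side2 [0.51742472 0.52974737 0.54491796] [-0.09888325 -0.01027829  0.0811828 ]
tcp in board axes 0.5413009426766201 0.060531082302370476
```

```bash
python3 -m jog '[[[0,0.1,-0.24,0,-0.08],[0,0,0,0.6,0],[0,0,0,0.6,0],[0,0,0,0.4,0],[0,0,0,0.15,0],[0,0,0,0,0],[0,0,0,0,0]]]'
python3 -m jog '[[[0,0,0,0.1,0],[0,0,0,0.1,0],[0,0,0,0.08,0],[0,0,0,0.08,0],[0,0,0,0,0],[0,0,0,0,0]]]' 60
```

```text
time: 9.55
position: [0.4966, 0.2031, 0.1223]
tool_rot: [1.9, 2.501, 0.003]
ft_force: [0.5, -0.4, -4.6]
grip_width: 0.294
time: 10.3
position: [0.4969, 0.2034, 0.1086]
tool_rot: [1.9, 2.501, 0.004]
ft_force: [-0.8, -0.2, 8.9]
grip_width: 0.294
```

```bash
python3 -m jog '[[[0,0,0,0.08,0],[0,-0.1,0,0,0],[0,-0.12,0,0,0],[0,-0.12,0,0,0],[0,-0.12,0,0,0]]]'; python3 -m jog '[[[0,-0.12,0,0,0],[0,-0.12,0,0,0],[0,-0.12,0,0,0],[0,-0.12,0,0,0],[0,0,0,0,0]]]'
```

```text
time: 10.92
position: [0.5011, 0.189, 0.1065]
tool_rot: [-1.897, -2.502, -0.009]
ft_force: [-4.7, 3.7, 13.7]
grip_width: 0.29
time: 11.55
position: [0.5073, 0.1668, 0.1064]
tool_rot: [1.901, 2.5, 0.005]
ft_force: [-2.4, 0.1, 14.2]
grip_width: 0.292
```

```bash
for i in 1; do python3 -m jog '[[[0,-0.15,0,0,0],[0,-0.15,0,0,0],[0,-0.15,0,0,0],[0,-0.15,0,0,0],[0,-0.15,0,0,0],[0,-0.15,0,0,0],[0,0,0,0,0]]]'; done; python3 -m jog '[[[0,-0.15,0,0,0],[0,-0.15,0,0,0],[0,-0.15,0,0,0],[0,-0.15,0,0,0],[0,-0.15,0,0,0],[0,-0.15,0,0,0],[0,0,0,0,0]]]'; python3 -m jog '[[[0,-0.15,0,0,0],[0,-0.15,0,0,0],[0,-0.15,0,0,0],[0,-0.15,0,0,0],[0,-0.15,0,0,0],[0,-0.15,0,0,0],[0,0,0,0,0]]]'
python3 - <<'E'
from h import *
s=get_state(); p=s["position"][:2]; yw=np.radians(15.3); ex=np.array([np.cos(yw),np.sin(yw)]);ey=np.array([-ex[1],ex[0]]);print(p@ex,p@ey, 'strip mid a ~.531, right b ~-.0815 ')
im,d,P,T=cloud("side"); save(cv2.resize(im[130:290,180:380],None,fx=4,fy=3.75)[:600,:800],"side3.png")
E
```

```text
time: 12.42
position: [0.5171, 0.1318, 0.1064]
tool_rot: [1.9, 2.5, 0.004]
ft_force: [-2.7, -1.0, 13.5]
grip_width: 0.297
time: 13.3
position: [0.5269, 0.0969, 0.1064]
tool_rot: [1.9, 2.499, 0.004]
ft_force: [-2.2, -1.7, 14.3]
grip_width: 0.297
time: 14.18
position: [0.5367, 0.062, 0.1065]
tool_rot: [1.9, 2.499, 0.004]
ft_force: [-2.7, -1.1, 13.9]
grip_width: 0.293
0.5340110790475249 -0.08182954123139635 strip mid a ~.531, right b ~-.0815
```

View pics/side3.png

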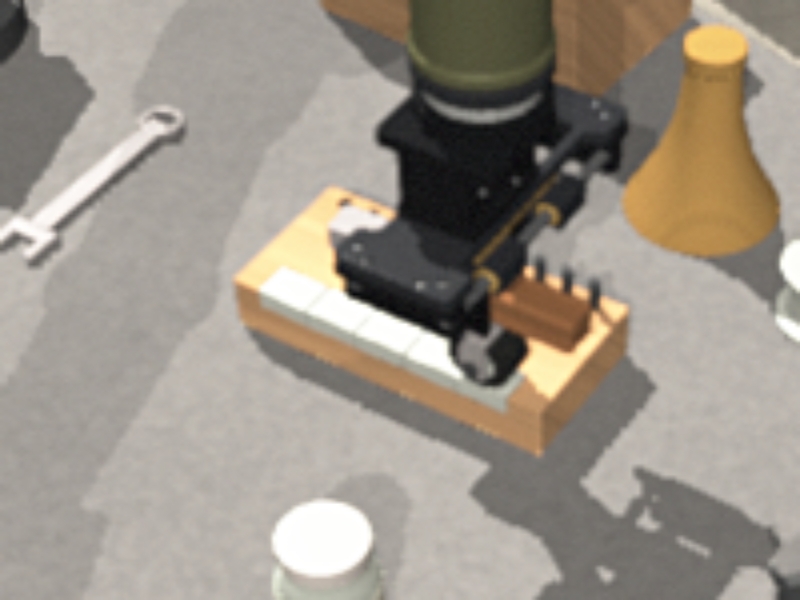

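The side view shows the wheel on the last section, at about (490,350) in the crop, and the sections behind it look level. I'll make a return pass a little harder and shifted 3 mm back to the centre line.

```bash
python3 -m jog '[[[0,-0.1,0,0.05,0],[0,0.2,-0.01,0,0],[0,0.25,-0.01,0,0],[0,0.25,-0.01,0,0],[0,0.25,-0.01,0,0],[0,0.25,-0.01,0,0],[0,0.25,-0.01,0,0],[0,0.25,-0.01,0,0],[0,0.25,-0.01,0,0]]]'
python3 -m jog '[[[0,0.25,-0.01,0,0],[0,0.25,0,0,0],[0,0.25,0,0,0],[0,0.25,0,0,0],[0,0.25,0,0,0],[0,0.25,0,0,0],[0,0.25,0,0,0],[0,0,0,0,0]]]'
python3 -m jog '[[[0,0,0,-0.2,0],[0,0,0,-0.5,0],[0,0,0,-0.8,0],[0,0,0,-0.6,0],[0,0,0,0,0],[0,0,0,0,0]]]'
python3 - <<'E'
from h import *
c,e=np.array([.5155,.132]),None
yw=np.radians(15.3); ex=np.array([np.cos(yw),np.sin(yw)]);ey=np.array([-ex[1],ex[0]])
for n in("scene","side"):
    im,d,P,T=cloud(n); np.savez("pics/%s4.npz"%n,im=im,P=P)
    f=np.load("pics/%s0.npz"%n)
    for lab,Q in(("before",f["P"]),("now",P)):
        v=Q[...,:2]-c; a=v@ex;b=v@ey
        print(n,lab,[ (int(k.sum()),np.round(1000*np.median(Q[...,2][k]),1)) for k in [(abs(a)<.007)&(abs(b-t)<.012)&(Q[...,2]>.035)&(Q[...,2]<.065) for t in (.074,.037,0,-.037,-.074)]], 'wood',np.round(1000*np.median(Q[...,2][(abs(a-.025)<.006)&(abs(b)<.03)]),1))
    save(im,n+"4.png")
E
```

```text
time: 15.35
position: [0.5163, 0.1341, 0.1059]
tool_rot: [1.897, 2.496, 0.013]
ft_force: [1.2, -0.5, 14.5]
grip_width: 0.292
time: 16.35
position: [0.4971, 0.2034, 0.1061]
tool_rot: [1.896, 2.499, 0.017]
ft_force: [2.5, 1.1, 15.1]
grip_width: 0.291
time: 17.1
position: [0.4917, 0.1998, 0.1838]
tool_rot: [-1.9, -2.501, 0.004]
ft_force: [-0.4, -0.3, -4.0]
grip_width: 0.292
scene before [(54, np.float64(53.9)), (51, np.float64(53.1)), (56, np.float64(52.5)), (50, np.float64(52.5)), (52, np.float64(52.3))] wood 45.1
scene now [(54, np.float64(47.9)), (53, np.float64(47.5)), (49, np.float64(47.9)), (52, np.float64(47.6)), (52, np.float64(48.4))] wood 45.1
side before [(35, np.float64(53.3)), (34, np.float64(52.2)), (38, np.float64(52.8)), (42, np.float64(52.4)), (43, np.float64(52.0))] wood 44.4
side now [(39, np.float64(47.5)), (39, np.float64(47.9)), (41, np.float64(48.1)), (42, np.float64(47.9)), (46, np.float64(47.5))] wood 46.3
```

View pics/side4.png

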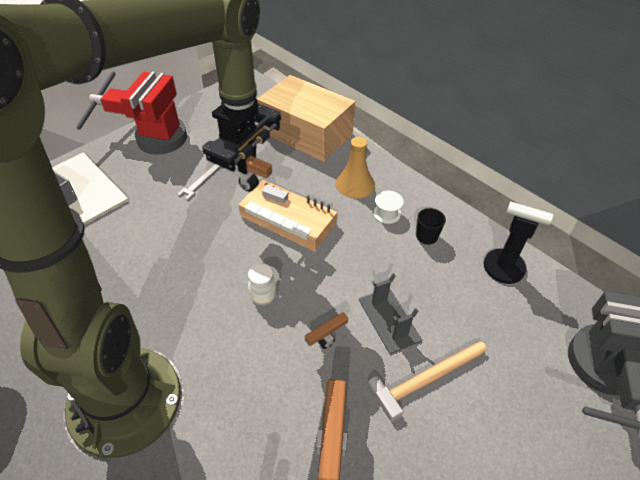

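All five sections now measure 47.5–48.4 mm in both cameras, down from 52–54. The side view shows the strip even and the bystanders in place. Next I'll carry the roller back over the rest, keeping it high.

```bash
python3 -m jog '[[[0,-0.92,0.1,-0.15,0.59],[0,-0.92,0.1,-0.1,0.59],[0,-0.92,0.1,0,0.59],[0,-0.92,0.1,0,0.59],[0,-0.92,0.1,0,0.59],[0,-0.92,0.1,0,0.59],[0,-0.92,0.1,0,0.59],[0,-0.92,0.1,0,0.59],[0,-0.92,0.1,0,0.59],[0,-0.92,0.1,0,0.59]]]'
python3 -m jog '[[[0,-0.9,0.1,0,0.59],[0,-0.9,0.1,0,0.59],[0,0,0,0,0],[0,0,0,0,0],[0,0,0,0,0]]]'
cat > g.py <<'E'
from h import *
s=get_state(); M=R.from_rotvec(s["tool_rot"]).as_matrix()
d=np.array([.5240,-.2352,0])-s["position"]; d[2]=0
print('tcp',s["position"],'yaw',np.degrees(np.arctan2(M[1,0],M[0,0])),'tilt',M[:,2].round(3),'shift units',(M.T@d/.04).round(3))
im,_,P,T=cloud("wrist"); np.savez("pics/w5.npz",im=im,P=P); save(im,"w5.png")
L=(P-s["position"])@M
b=(abs(L[...,2]+.033)<.007); b[:150]=0;b[262:]=0;b[:,:280]=0;b[:,362:]=0
q=L[b]; A=np.c_[q[:,0],q[:,1],np.ones(len(q))]; print('bar xmax',np.percentile(q[:,0],99.5),'y',np.percentile(q[:,1],[1,99]),'top plane',np.linalg.lstsq(A,q[:,2],rcond=None)[0].round(4))
for t in(.035,.055): v=q[abs(q[:,0]-t)<.008][:,1]; print(t,np.percentile(v,[2,98]).mean().round(4))
f=np.load('pics/wrist2.npz'); # same measure just after the lift
P=f['P']; p0=np.array([0.50644181,0.19992632,0.19087166]); M0=R.from_rotvec([1.912,2.493,-.002]).as_matrix(); L=(P-p0)@M0
b=(abs(L[...,2]+.033)<.007); b[:150]=0;b[262:]=0;b[:,:280]=0;b[:,362:]=0
q=L[b]; A=np.c_[q[:,0],q[:,1],np.ones(len(q))]; print('earlier xmax',np.percentile(q[:,0],99.5),'y',np.percentile(q[:,1],[1,99]),'top plane',np.linalg.lstsq(A,q[:,2],rcond=None)[0].round(4))
for t in(.035,.055): v=q[abs(q[:,0]-t)<.008][:,1]; print(t,np.percentile(v,[2,98]).mean().round(4))
E
python3 g.py
```

```text
time: 18.45
position: [0.5461, -0.1627, 0.1944]
tool_rot: [-2.475, -1.933, 0.002]
ft_force: [0.8, 0.5, -4.7]
grip_width: 0.294
time: 19.08
position: [0.5357, -0.2317, 0.1951]
tool_rot: [-2.568, -1.808, 0.0]
ft_force: [0.0, -0.1, -4.8]
grip_width: 0.293
tcp [ 0.53567367 -0.23171296  0.19513314] yaw 70.28255532515554 tilt [-0.001  0.001 -1.   ] shift units [-0.181 -0.245  0.   ]
bar xmax 0.06634054748533973 y [-0.01373795  0.01156834] top plane [ 0.0111 -0.0015 -0.0334]
0.035 -0.0011
0.055 -0.0011
earlier xmax 0.0670068260424544 y [-0.01339684  0.01192896] top plane [ 0.0096 -0.0001 -0.0334]
0.035 -0.0008
0.055 -0.0007
```

The bar hasn't slipped in the grip (same offsets as before to within 1 mm), so I can go back down to the original grasp pose.

```bash
python3 -m jog '[[[0,-0.18,-0.24,0,0.03],[0,0,0,0.5,0],[0,0,0,0.6,0],[0,0,0,0.6,0],[0,0,0,0.5,0],[0,0,0,0.3,0],[0,0,0,0,0],[0,0,0,0,0]]]'
python3 -c "
import sys;sys.argv=['']
from h import *
s=get_state();M=R.from_rotvec(s['tool_rot']).as_matrix();print(s['position'],(M.T@(np.array([.524,-.2352,.0752])-s['position'])/.04).round(3))"
```

```text
time: 20.12
position: [0.5245, -0.2372, 0.0966]
tool_rot: [2.572, 1.801, 0.001]
ft_force: [-0.1, -0.2, -3.9]
grip_width: 0.295
[ 0.52453636 -0.23717821  0.09661428] [ 0.042 -0.03   0.535]
```

```bash
python3 -m jog '[[[0,0.03,-0.03,0.15,0],[0,0,0,0.15,0],[0,0,0,0.12,0],[0,0,0,0.1,0],[0,0,0,0.03,0],[0,0,0,0,0],[0,0,0,0,0]]]'
python3 -c "
from h import *
s=get_state();M=R.from_rotvec(s['tool_rot']).as_matrix();print(s['position'],s['ft_force'],(M.T@(np.array([.524,-.2352,.0752])-s['position'])/.04).round(3))
im,d,P,T=cloud('side'); save(cv2.resize(im[210:370,320:480],None,fx=3.75,fy=3.75),'side6.png')"
```

```text
time: 21.0
position: [0.523, -0.2352, 0.0753]
tool_rot: [-2.573, -1.801, -0.001]
ft_force: [-5.3, 3.0, 7.4]
grip_width: 0.293
[ 0.52302461 -0.23519724  0.07533755] [-5.25802506  3.0021914   7.42831754] [0.008 0.023 0.003]
```

View pics/side6.png

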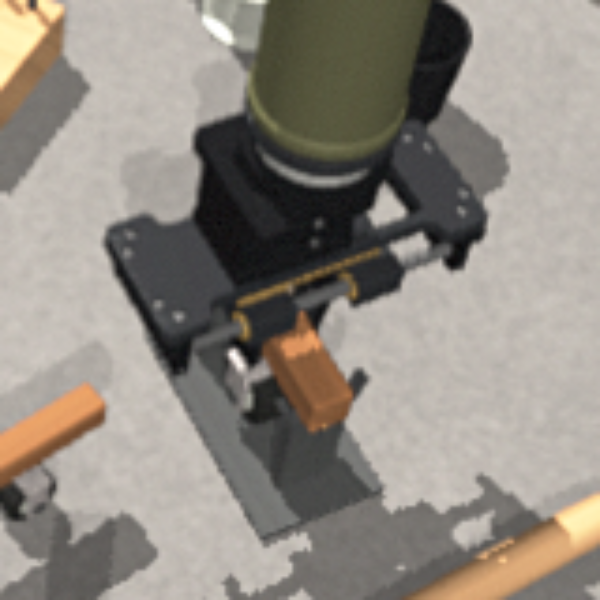

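The bar lies in the near fork at crop (310,400) with the height correct. It leans on one ear with about 6 N, so I'll ease that off and then release.

```bash
python3 -m jog '[[[0,0,-0.05,-0.01,0],[0,0,0,0,0],[0,0,0,0,0]]]'; python3 -c "
from h import *
print(get_state()['position'])"
```

```text
time: 21.42
position: [0.5228, -0.2351, 0.0753]
tool_rot: [2.571, 1.801, 0.003]
ft_force: [1.9, 0.1, 5.3]
grip_width: 0.294
[ 0.52279131 -0.23510459  0.07532426]
```

```bash
python3 -m jog '[[[0.35,0,0,0,0],[0.5,0,0,0,0],[0.8,0,0,0,0],[1,0,0,0,0],[1,0,0,0,0],[1,0,0,0,0],[1,0,0,0,0]]]' && python3 -m jog '[[[1,0,0,-0.4,0],[1,0,0,-0.7,0],[1,0,0,-0.9,0],[1,0,0,-0.9,0],[1,0,0,-0.9,0],[1,-0.5,0,-0.5,0],[1,-0.5,0,0,0],[1,-0.5,0,0,0],[1,0,0,0,0],[1,0,0,0,0]]]'
python3 - <<'E'
from h import *
c=np.array([.5155,.132]); yw=np.radians(15.3); ex=np.array([np.cos(yw),np.sin(yw)]);ey=np.array([-ex[1],ex[0]])
for n in("scene","side"):
    f=np.load("pics/%s0.npz"%n); im,d,P,T=cloud(n)
    for lab,I,Q in(("before",f["im"],f["P"]),("now",im,P)):
        h=cv2.cvtColor(I,cv2.COLOR_RGB2HSV).astype(int); z=Q[...,2]
        m=(h[...,0]<14)&(h[...,1]>130)&(h[...,2]>70)&(np.hypot(Q[...,0]-.524,Q[...,1]+.233)<.08)&(abs(z-.108)<.004)
        v=Q[...,:2]-c; a=v@ex;b=v@ey
        print(n,lab,cv2.minAreaRect((Q[m][:,:2]*1000).astype(np.float32)),np.median(z[m]),[np.round(1000*np.median(z[k]),1) for k in [(abs(a)<.007)&(abs(b-t)<.012)&(z>.035)&(z<.065) for t in (.074,.037,0,-.037,-.074)]])
    save(im,n+"7.png")
E
```

```text
time: 22.3
position: [0.5213, -0.2346, 0.0742]
tool_rot: [-2.573, -1.802, -0.0]
ft_force: [-0.3, -0.8, -1.0]
grip_width: 0.939
time: 23.55
position: [0.5013, -0.2901, 0.2466]
tool_rot: [-2.573, -1.803, -0.002]
ft_force: [0.4, -0.5, 0.0]
grip_width: 1.002
scene before ((525.4073486328125, -231.69210815429688), (129.01715087890625, 26.26349639892578), 70.48268127441406) 0.10727842666046872 [np.float64(53.9), np.float64(53.1), np.float64(52.5), np.float64(52.5), np.float64(52.3)]
scene now ((523.591796875, -230.35906982421875), (130.58082580566406, 25.866079330444336), 70.398193359375) 0.10703665121885508 [np.float64(48.6), np.float64(48.5), np.float64(48.5), np.float64(48.1), np.float64(48.9)]
side before ((522.29833984375, -236.8255157470703), (126.7569580078125, 26.712736129760742), 71.30056762695312) 0.10760528349931264 [np.float64(53.3), np.float64(52.2), np.float64(52.8), np.float64(52.4), np.float64(52.0)]
side now ((520.0636596679688, -235.68695068359375), (128.03030395507812, 25.32415199279785), 69.9357681274414) 0.10762605030418926 [np.float64(48.0), np.float64(47.5), np.float64(47.4), np.float64(48.0), np.float64(48.0)]
```

View pics/side7.png

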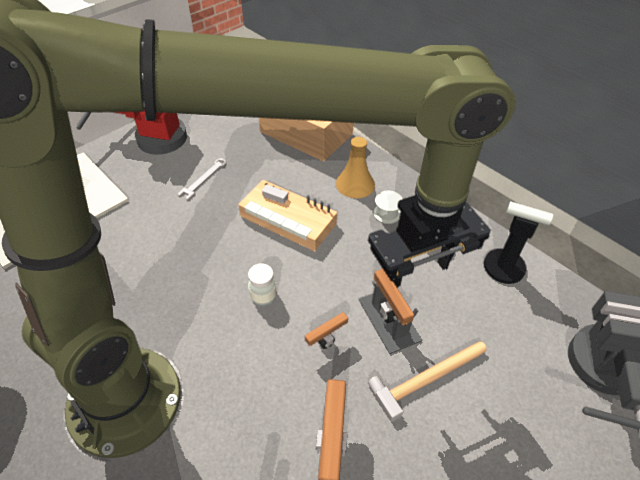

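The side view shows the roller seated in both forks at (395,298), its place agreeing with the start to about 2.5 mm and at the same height. The gripper is clear of it and the bystanders are unmoved. I'm handing in now.

```bash
python3 -c "
from bench import job
print(job.close_job())"
```

```text
the job is handed in; nothing more can be done
None
```

The job is handed in: the strip was rolled home in both directions and the roller is back in its rest. It took about 24 s of the 58 s allowed; handing in gives no verdict.

- **Rolling:** I rolled the wheel over all five sections and back, pressing with about 18–19 N. No force I read between moves came near a limit.
- **Sections:** After the rolling, all five tops measured 47.5–48.4 mm, against a seated height of 48 mm and 52–54 mm at the start. In the last check the scene camera read 48.1–48.9 mm and the side camera 47.4–48.0 mm. That difference is within camera error, so I take all five as seated to within 1 mm.
- **Roller:** It was set down while still held, with about 10 N of support from the rest. I eased off a roughly 6 N lean against a fork ear before letting go. The bar now lies about 2.5 mm from where it started, at the same height and in line to about 1.5 degrees. The gripper is clear of it.
- **Other things:** The bystanders look unmoved in the last side picture; I did not measure them.
- **Not measured:** I did not read the wheel's turn directly. About 148 mm of rolling under load each way should be well over the 1.2 rad needed.

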